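# Set the length gauge against its block stop

## Task

Set the length gauge on the framing bench: with the fingertips, press down the sunken steel plate in the middle of the black carriage to free its brake and, keeping the plate pressed, push the carriage along the rail until it rests against the rectangular block stop, not the round post. Then let the plate spring back up, leaving the carriage braked against the block. Do not shove the carriage while its brake is on, and leave the jar, bottle, brush tin and palette knife where they are.

Things in the scene. Friction and masses are not known exactly. Their poses are not given: they have to be found in the camera images.
- gauge: The length gauge, fixed to the bench: plywood board 130 x 520 mm, 12 mm thick, with a 44 mm wide aluminium rail along its middle whose top is 36.5 mm above the bench. Origin: centre of the board's underside, on the bench (z = 0). Its y axis runs along the rail, z is up.
- carriage_mid (a point): Centre of the black carriage (90 mm across the rail, 100 mm along it), 58 mm above the bench, level with the raised plate's top; rides with the carriage, does not sink with the plate. Axes as the gauge's. At each end of the carriage along the rail an 18 mm thick wall, 90 mm wide, stands 12 mm above the plate (top at 70 mm). Between them lies a 64 mm long well, open at the sides.
- plate_top (a point): Centre of the top of the steel plate that fills the carriage's well: 76 mm across the rail, 62 mm along it; sinks with the plate. A fingertip in the well presses the plate and can push against an end wall.
- carriage (a joint): Position of the carriage along the gauge's y axis, m; 0 is the middle of the rail. Range -0.16 to 0.16. With the plate up the brake holds it against 20 to 30 N; the hold fades as the plate goes down and is gone at 4 mm, where the carriage slides with about 1 to 2 N and stays where it is left.
- brake_plate (a joint): How far the steel plate is pressed down, m: 0 (within 0.0005) when up (brake on), 0.008 when fully down, then only 50 mm above the bench. It springs back up by itself. It yields from the first touch: about 10 N takes it 4 mm down, 12 N all the way.
- square_stop: The rectangular steel block stop, clamped immovably on the rail near one end (which end varies): 84 mm across the rail, 30 mm along the rail, top 82 mm above the bench. Origin: on the rail's centre line, at bench height (z = 0), midway through its 30 mm depth. The carriage touches it when carriage_mid is 65 mm from this origin horizontally.
- round_stop: The round steel post stop, clamped immovably on the rail near the other end: upright post 30 mm in diameter, top 82 mm above the bench. Origin: on the post's axis at bench height. Not the one to use.
- jar: Bystander: green glass jar with a lid, 60 mm in diameter, 62 mm high, loose. Origin: centre of its underside.
- glue_bottle: Bystander: white glue bottle, 56 mm in diameter, 125 mm high, loose. Origin: centre of its underside.
- brush_tin: Bystander: steel tin 70 mm in diameter, 95 mm high, with brushes standing out of it up to about 200 mm, loose. Origin: centre of its underside.
- palette_knife: Bystander: palette knife with a wooden handle, 200 mm long, 18 mm high, lying loose along its x axis. Origin: middle of its underside.

How it is judged:
By the outcome, as a careful person would: the job done as asked, in the order asked, and still so for the second after the job is handed in, with the robot touching nothing.
It also fails if it takes over 40 s, if anything falls off the work surface, if the arm or the gripper's body presses on something with over 40 N, if the wrist force passes 120 N, or if a joint passes its speed limit or range.

## Robot

A 7-joint arm with a two-finger parallel gripper is mounted at the origin on the work surface. World frame = base frame: x ahead of the robot, y to its left, z up, the work surface at z = 0. Lengths are in mm, angles in rad, forces in N, time in s.
With the tool pointing down it reaches from about 350 to 900 mm from the base axis. Payload 19.9 kg.
Tool frame: the origin (TCP) lies at the very end of the fingers, on their centre line; the grasp point (between the pads) lies 19 mm behind it (arm.tcp_to_grasp is the distance from the TCP to the grasp point, in mm); z points along the fingers, y is the line along which they close (so a half turn about z gives the same grasp; the last joint's range is limited). The gripper opens to 85 mm and grips with 20 to 120 N. Pads are 22 mm wide; open, the fingers measure 114 mm over their backs; the gripper's body (76 mm by 85 mm) begins 54 mm behind the grasp point. The pads swing forward as they close: fully open they stand 13 mm farther back than shut.
Start: joints at [-1.355, 0.417, -0.01, 1.614, 0.005, 1.111, -0.053], TCP at [159.337, 604.326, 203.26] pointing down, gripper open.
Joint ranges: [-2.81, 2.81], [-0.39, 2.02], [-1.27, 1.25], [0.06, 2.57], [-1.19, 4.33], [0.19, 2], [-2.82, 2.82]. Speed limits (rad/s): [1.89, 1.89, 2.39, 2.39, 3.01, 3.01, 3.01].

## Interface

Orientations are given as a unit quaternion [w, x, y, z].
In Python, from bench import arm gives the robot as it stands. Calls block until the motion is done:
- arm.goto(position, orientation): joint-space move of the TCP to a pose.
- arm.move_linear(position, attitude=None, speed=150, contact_N=None): straight line of the TCP; attitude=None keeps the orientation; speed is the mean speed in mm/s. With contact_N (N) it stops when the force on the tool has changed by that much, and returns True; else False.
- arm.move_j(angles): joint-space move.
- arm.grip(opening, squeeze=None): finger opening in mm; squeeze is the grip in N (None keeps the last); returns when the fingers have stopped.
- arm.sleep(seconds).
- arm.inverse_kinematics(position, orientation): joint angles nearest the present ones, or None.
- arm.observe(): the state.
- arm.get_image(name): name is "scene" or "top"; returns (picture, depth): 400x640x3 uint8, blue, green, red; 400x640 float32, mm along the optical axis (not along the pixel's ray), 0 where there is no reading.
- arm.calibration(name): a dict with "intrinsics" (3x3 intrinsics, pixels), "R" (3x3) and "t" (3): a world point X has camera coordinates R X + t. Camera axes: x right, y down, z forward; pixel columns grow to the right and rows downward; lengths in mm; the calibration is good to about 2 mm. A picture is of the moment at which its call begins. calibration takes no time and is no camera call.
A pose or a line that the arm cannot do raises arm.Unreachable and nothing moves.
- arm.hand_in(): hands the job in; it is judged then, once.
The state is a dict: "clock": time; "joint_pos": joint angles; "joint_vel": joint speeds; "joint_torque": joint torques, N m; "position": TCP position; "tool_rot": TCP orientation; "force": force on the tool from outside, world axes, zero at the start; "ft_torque": the same for the moment, N m; "gripper_width": finger opening in mm; "gripper_force": force on a finger pad.
Only numpy, scipy, OpenCV 4.12 (cv2) and the standard library are available. Lean on these libraries where they do the work, as an engineer would, in place of code of your own. Each camera call takes 0.05 s, during which the arm holds its last target. There are 200 camera calls.

## Working session

There is one attempt and no reset: what is moved stays moved. The work goes in short steps, each a Python script; the robot and the scene stay as the last script left them, time stands still between calls to the robot, and variables do not carry over. Pictures are saved under pics/ and viewed, at most 10 in all, crops included, and the job is handed in when it is done.

```bash
mkdir -p pics
python3 - <<'E'
from bench import arm
import cv2,numpy as np
for n in("top","scene"):
    p,d=arm.get_image(n); cv2.imwrite(f"pics/{n}0.png",p); np.save(f"{n}0.npy",d)
    c=arm.calibration(n); R=np.array(c["R"]);print(n,c["intrinsics"],R.round(3).tolist(),(-R.T@c["t"]).round(0))
s=arm.observe();print(s["clock"],s["position"],s["tool_rot"],s["force"],s["gripper_width"])
E
```

```text
top [[435.11794923   0.         320.77172955]
 [  0.         435.11794923 202.70439179]
 [  0.           0.           1.        ]] [[0.134, -0.991, -0.004], [-0.969, -0.13, -0.212], [0.21, 0.032, -0.977]] [ 365.  -10. 1015.]
scene [[485.81691872   0.         323.20980508]
 [  0.         485.81691872 205.14542708]
 [  0.           0.           1.        ]] [[-0.039, 0.999, -0.013], [0.606, 0.013, -0.795], [-0.794, -0.039, -0.606]] [1359.   26.  675.]
0.1 [159.27124125 604.00046995 202.70810901] [-2.51457679e-05  1.28551201e-01  9.91702711e-01 -5.66604065e-04] [-0.06678079 -1.0575367  -0.80770725] 85.69360347644682
```

View pics/top0.png

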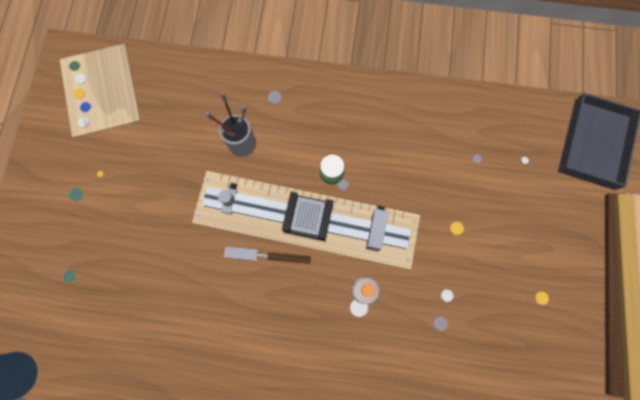

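View pics/scene0.png

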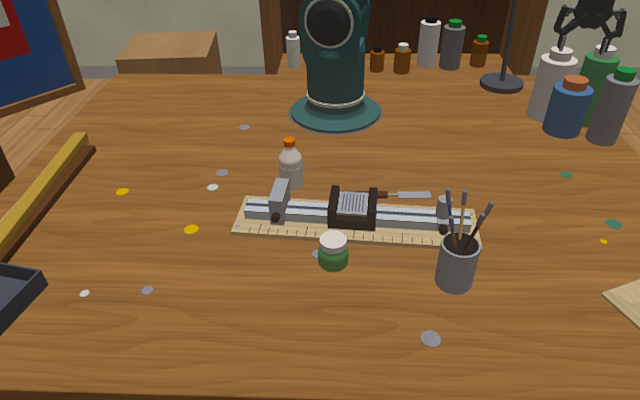

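The top view shows the carriage at about (308,216), the block stop at (378,228), and the round post at (227,197). The bottle is at (366,291), the jar at (332,168) and the knife at (268,256). Next I turn these into positions.

```bash
cat > h.py <<'E'
import numpy as np,cv2
from bench import arm
def ray(n,uv,z):
    c=arm.calibration(n);R=np.array(c["R"]);o=-R.T@c["t"]
    uv=np.atleast_2d(np.array(uv,float)); d=np.c_[uv,np.ones(len(uv))]@np.linalg.inv(c["intrinsics"]).T@R
    return o+d*((z-o[2])/d[:,2])[:,None]
def cloud(n,D):
    c=arm.calibration(n);R=np.array(c["R"]);v,u=np.indices(D.shape)
    P=np.stack([u,v,np.ones_like(u)],-1)@np.linalg.inv(c["intrinsics"]).T*D[...,None]
    return (P-np.array(c["t"]))@R
E
python3 - <<'E'
from h import *
im=cv2.imread("pics/top0.png");P=cloud("top",np.load("top0.npy"))
print("board corners",ray("top",[(206,172),(420,214),(411,268),(193,225)],12).round(0).tolist())
roi=np.zeros(im.shape[:2],np.uint8);cv2.fillPoly(roi,[np.array([(206,172),(420,214),(411,268),(193,225)])],1)
hsv=cv2.cvtColor(im,cv2.COLOR_BGR2HSV);
m=((hsv[...,2]<70)&(roi>0)).astype(np.uint8)
n,l,st,ce=cv2.connectedComponentsWithStats(m)
for i in range(1,n):
    if st[i,4]>80:
        print("dark",st[i].tolist(),ce[i].round(1))
        r=cv2.minAreaRect(np.argwhere(l==i)[:,::-1].astype(np.float32));b=ray("top",cv2.boxPoints(r),70)
        print(b.round(0).tolist(),b.mean(0).round(1))
for lo,hi,nm in((64,74,"wall70"),(77,90,"stops"),(53,62,"plate")):
    m=((P[...,2]>lo)&(P[...,2]<hi)&(roi>0)).astype(np.uint8)
    n,l,st,ce=cv2.connectedComponentsWithStats(m)
    for i in range(1,n):
        if st[i,4]>25:
            q=P[l==i];r=cv2.minAreaRect(q[:,:2].astype(np.float32));print(nm,st[i].tolist(),q.mean(0).round(1),r)
# bystanders
for nm,uv in dict(jar=(332,162),bottle=(368,291),tin=(235,130)).items(): print(nm,P[uv[1],uv[0]].round(0))
print("scene stops/jar...",)
cv2.imwrite("pics/crop.png",cv2.resize(im[120:330,180:440],None,fx=3,fy=2.8))
E
```

```text
board corners [[619.0, 306.0, 12.0], [585.0, -211.0, 12.0], [457.0, -202.0, 12.0], [488.0, 311.0, 12.0]]
dark [284, 193, 48, 47, 495] [306.4 217.9]
[[494.0, 97.0, 70.0], [582.0, 92.0, 70.0], [574.0, -5.0, 70.0], [487.0, 2.0, 70.0]] [534.4  46.6  70. ]
wall70 [281, 191, 17, 40, 323] [541.   87.9  69.4] ((541.4222412109375, 88.0509262084961), (18.10066795349121, 89.20326232910156), 85.73282623291016)
wall70 [318, 199, 16, 40, 322] [534.2   6.4  69.5] ((535.3076171875, 6.359668254852295), (17.831443786621094, 89.97437286376953), 85.63382720947266)
stops [218, 190, 13, 13, 141] [552.5 233.9  81.4] ((552.5065307617188, 234.16909790039062), (27.837730407714844, 26.8328914642334), 5.5106520652771)
stops [368, 209, 20, 40, 533] [ 525.7 -109.4   81.8] ((526.727783203125, -109.6126708984375), (30.058650970458984, 85.08953094482422), 86.04993438720703)
plate [290, 196, 35, 39, 937] [537.9  47.7  58.1] ((538.4951171875, 48.02202606201172), (63.43529510498047, 75.87873840332031), 85.37052917480469)
jar [666.   8.  66.]
bottle [389. -99. 124.]
tin [702. 233.  97.]
scene stops/jar...
```

View pics/crop.png

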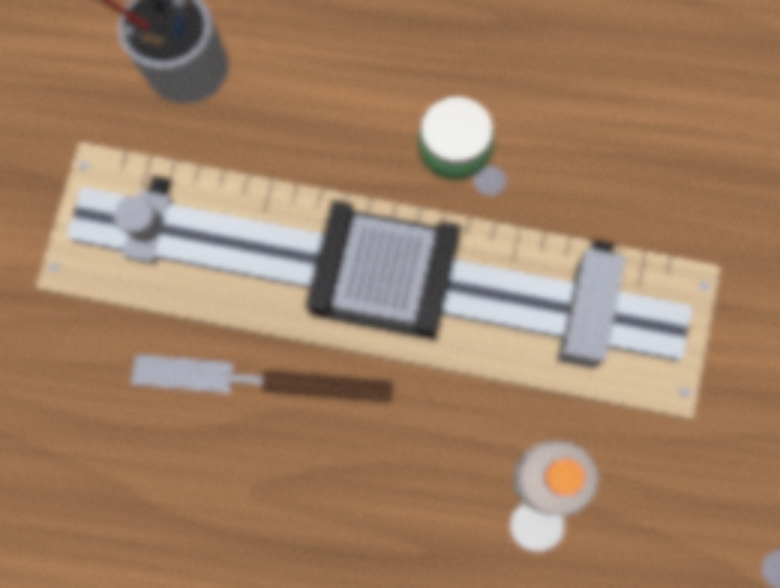

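The measurements agree with the given sizes: walls 81.9 mm apart (should be 82), heights 58, 70 and 82 mm. The carriage is at (538,47.5), the block at (526.5,-109.5), and about 92 mm of travel is needed towards -y. I close the fingers, go above the well and check from there.

```bash
cat >> h.py <<'E'
Y=np.array([.0755,.9971,0]);MID=np.array([538.2,47.6,0]);a=np.radians(87.835);Q=[0,np.cos(a),np.sin(a),0]
def st(t=""):
    s=arm.observe();p=s["position"];print(t,round(s["clock"],2),p.round(1),"along",round(float((p-MID)@Y),1),"F",s["force"].round(1),"Fy",round(float(s["force"]@Y),1),s["gripper_width"].round(1));return s
E
python3 - <<'E'
from h import *
arm.grip(0)
arm.goto(MID-8*Y+[0,0,230],Q);st()
arm.move_linear(MID-8*Y+[0,0,85]);st()
p,d=arm.get_image("scene");cv2.imwrite("pics/s1.png",cv2.resize(p[130:280,220:500],None,fx=2.8,fy=2.8))
E
```

```text
Traceback (most recent call last):
  File "h.py", line 13, in st
    s=arm.observe();p=s["position"];print(t,round(s["clock"],2),p.round(1),"along",round(float((p-MID)@Y),1),"F",s["force"].round(1),"Fy",round(float(s["force"]@Y),1),s["gripper_width"].round(1));return s
                                                                                                                                                                       ^^^^^^^^^^^^^^^^^^^^^^^^
AttributeError: 'float' object has no attribute 'round'
```

```bash
sed -i 's/,s\["gripper_width"\].round(1))/)/' h.py
python3 - <<'E'
from h import *
st()
arm.move_linear(MID-8*Y+[0,0,85]);st()
p,d=arm.get_image("scene");cv2.imwrite("pics/s1.png",cv2.resize(p[130:280,220:500],None,fx=2.8,fy=2.8))
E
```

```text
3.28 [537.6  40.5 229.9] along -7.2 F [ 0.6 -0.2  0.8] Fy -0.2
 4.4 [538.1  39.6  85.7] along -7.9 F [-0.2 -0.7 -0.6] Fy -0.8
```

View pics/s1.png

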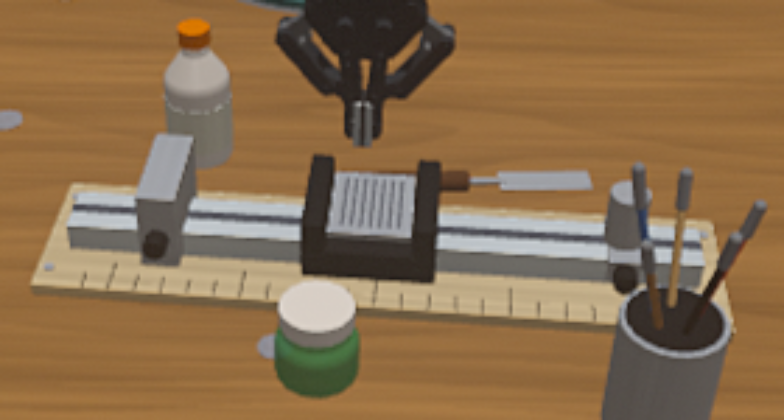

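The fingertips (362,140 in the crop) hang above the well, slightly towards the block side, and clear of both walls. Next I press.

Run:
```python
from h import *
arm.move_linear(MID-8*Y+[0,0,62],speed=60);st()
z=60
while z>46:
    hit=arm.move_linear(MID-8*Y+[0,0,z],speed=20)
    s=st(z)
    if s["force"][2]>16: break
    z-=2
```

```text
4.98 [537.5  39.4  61.7] along -8.2 F [-0.1  0.6 -0.1] Fy 0.5
60 5.23 [537.7  39.7  60.1] along -8.0 F [-0.2 -0.8  0.6] Fy -0.8
58 5.48 [537.5  39.7  57.9] along -8.0 F [-0.2  0.8 -0.3] Fy 0.8
56 5.73 [537.5  39.6  55.9] along -8.0 F [-0.  -0.1  0.3] Fy -0.1
54 5.98 [537.5  39.6  53.9] along -8.0 F [ 0.3  0.2 -0.6] Fy 0.2
52 6.23 [537.5  39.6  51.9] along -8.0 F [-0.5 -0.3  1.7] Fy -0.3
50 6.48 [537.5  39.6  49.9] along -8.0 F [-0.3  0.8 -0.7] Fy 0.8
48 6.73 [537.5  39.6  47.9] along -8.0 F [ 0.1 -0.5 -0.3] Fy -0.5
```

No force where the plate should be. I check the gripper opening and take a look.

Run:
```python
from h import *
s=st();print(s["gripper_width"],s["gripper_force"],s["tool_rot"])
p,d=arm.get_image("scene");cv2.imwrite("pics/s2.png",cv2.resize(p[130:280,220:500],None,fx=2.8,fy=2.8))
```

```text
6.73 [537.5  39.6  47.9] along -8.0 F [ 0.1 -0.5 -0.3] Fy -0.5
0.07475241597722622 0.0 [-1.10265131e-04  3.77735715e-02  9.99286317e-01 -3.31848787e-05]
```

View pics/s2.png

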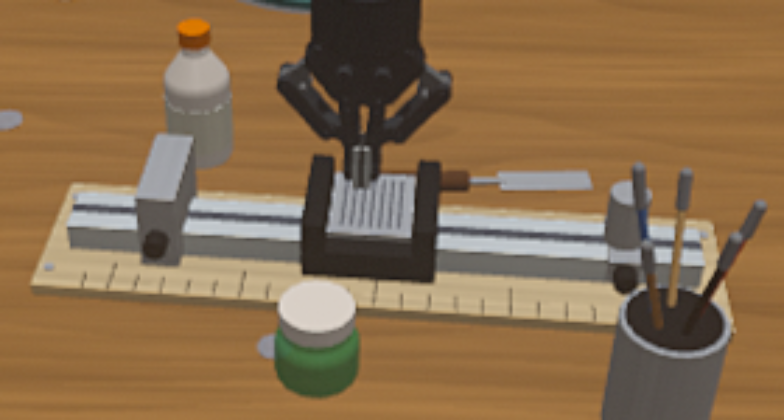

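The fingertips' end is at about (362,187) in the crop, or (349,197) in the full image, near the plate's far edge. I check this against the projected TCP and the depth.

Run:
```python
from h import *
c=arm.calibration("scene");R=np.array(c["R"]);K=np.array(c["intrinsics"])
def pr(X): q=K@(R@np.array(X)+c["t"]);return (q[:2]/q[2]).round(1)
print("tcp",pr([537.5,39.6,47.9]),"plate",pr(MID+[0,0,58]),"far edge",pr(MID+[-38,0,58]),"near",pr(MID+[38,0,58]))
p,d=arm.get_image("scene");P=cloud("scene",d)
for v in range(186,216,2): print(v,P[v,349].round(0),p[v,349])
p,d=arm.get_image("top");P=cloud("top",d)
np.save("t2.npy",d);cv2.imwrite("pics/t2.png",cv2.resize(p[150:270,250:410],None,fx=4.5,fy=4.5))
```

```text
tcp [348.4 205.7] plate [352.2 202.2] far edge [352.1 191.7] near [352.4 213.3]
186 [547.  40. 106.] [41 45 52]
188 [547.  40. 101.] [43 49 54]
190 [547.  40.  96.] [51 54 58]
192 [549.  40.  92.] [50 55 58]
194 [550.  40.  88.] [52 56 60]
196 [545.  40.  79.] [49 54 58]
198 [524.  41.  58.] [158 152 149]
200 [530.  41.  57.] [139 133 132]
202 [537.  41.  58.] [122 114 113]
204 [546.  41.  59.] [112 108 104]
206 [551.  41.  57.] [118 111 110]
208 [559.  41.  58.] [127 121 119]
210 [564.  41.  57.] [153 146 145]
212 [572.  41.  58.] [175 171 169]
214 [575.  41.  55.] [66 70 76]
```

View pics/t2.png

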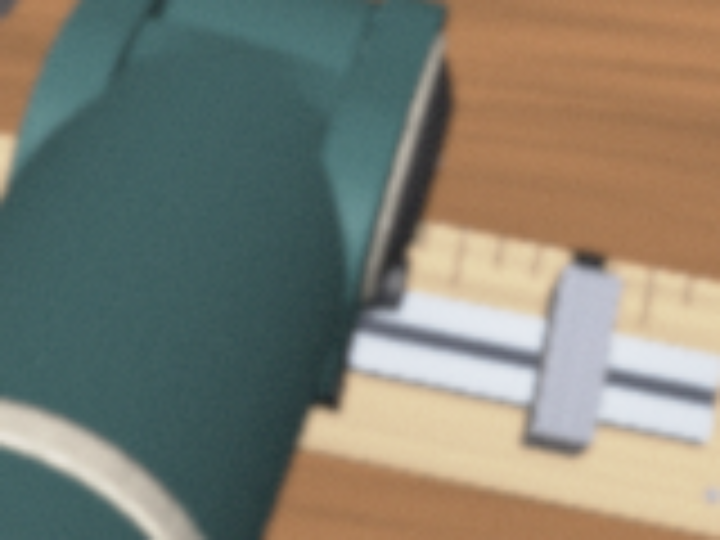

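The depth puts the real fingertip end at z≈74 mm, about 26 mm above the reported TCP. x and y agree with the camera. The top view is blocked by the arm and adds nothing. So I keep descending by force rather than by the stated height.

Run:
```python
from h import *
arm.move_linear(MID-8*Y+[0,0,38],speed=40,contact_N=6);s=st()
z=s["position"][2]
while z>8:
    z-=1.5
    arm.move_linear(MID-8*Y+[0,0,z],speed=20)
    s=st(round(z,1))
    if s["force"][2]>14: break
```

```text
7.28 [537.4  39.5  37.7] along -8.1 F [0.3 0.8 0.9] Fy 0.9
36.2 7.53 [537.6  39.6  36.1] along -8.0 F [-0.2 -0.3 -0.3] Fy -0.3
34.7 7.78 [537.5  39.6  34.6] along -8.0 F [-0.3  0.1 -0.2] Fy 0.0
33.2 8.03 [537.5  39.6  33.1] along -8.0 F [-0.2  0.2  0.1] Fy 0.2
31.7 8.28 [537.5  39.6  31.6] along -8.0 F [-0.5 -0.9  0.2] Fy -0.9
30.2 8.53 [537.6  39.6  30.1] along -8.0 F [-0.7 -1.   0.2] Fy -1.0
28.7 8.78 [537.7  39.6  28.7] along -8.0 F [-0.8  0.1  4.3] Fy -0.0
27.2 9.03 [537.7  39.6  27.3] along -8.0 F [-1.4  0.8  7.1] Fy 0.7
25.7 9.28 [537.7  39.6  25.9] along -8.0 F [-1.8  0.2  8.1] Fy 0.1
24.2 9.53 [537.8  39.6  24.4] along -8.0 F [-2.   0.7 10.6] Fy 0.5
22.7 9.78 [537.8  39.6  22.9] along -8.0 F [-2.5 -0.2 11.4] Fy -0.4
21.2 10.03 [537.8  39.7  21.9] along -7.9 F [-5.8 -0.2 19.9] Fy -0.7
```

The plate touched at about 29.8 and bottomed at about 21.9, an 8 mm stroke, so it is fully down. Now I push towards the block.

Run:
```python
from h import *
T=lambda y:MID+y*Y+[0,0,21.5]
for y in(-15,-25,-55,-85): 
    arm.move_linear(T(y),speed=40);s=st(y)
    if abs(s["force"]@Y)>18 or s["force"][2]<11.5: print("odd");raise SystemExit
y=-85
while y>-125:
    y-=2; arm.move_linear(T(y),speed=20);s=st(y)
    if s["force"]@Y>10 or s["force"][2]<11: break
p,d=arm.get_image("scene");cv2.imwrite("pics/s3.png",cv2.resize(p[130:280,220:500],None,fx=2.8,fy=2.8))
```

```text
-15 10.36 [537.2  32.3  22. ] along -15.3 F [-3.2 -1.  13.1] Fy -1.2
-25 10.76 [536.5  22.3  22. ] along -25.4 F [-2.6 -1.1 13.7] Fy -1.3
-55 11.66 [534.2  -7.5  22. ] along -55.2 F [-3.9 -1.  13.8] Fy -1.3
-85 12.56 [531.9 -37.5  22. ] along -85.3 F [-3.9 -1.2 13.6] Fy -1.5
-87 12.81 [531.7 -39.4  22. ] along -87.3 F [-4.5 -1.  14.5] Fy -1.3
-89 13.06 [531.6 -41.4  22. ] along -89.2 F [-4.2 -1.4 13.8] Fy -1.7
-91 13.31 [531.4 -43.3  22. ] along -91.2 F [-4.1 -0.5 13.6] Fy -0.8
-93 13.56 [531.3 -45.4  22. ] along -93.2 F [-4.3 -0.3 14.3] Fy -0.6
-95 13.81 [531.1 -47.4  22. ] along -95.2 F [-4.1  0.2 14. ] Fy -0.1
-97 14.06 [531.  -49.4  22. ] along -97.2 F [-4.5 -1.4 14.4] Fy -1.8
-99 14.31 [530.8 -51.4  22. ] along -99.3 F [-3.8 -0.4 14.9] Fy -0.7
-101 14.56 [530.8 -52.8  22. ] along -100.7 F [-3.5  2.5 14.3] Fy 2.3
-103 14.81 [530.9 -54.3  22. ] along -102.1 F [-1.   6.  13.2] Fy 5.9
-105 15.06 [531.  -56.2  22. ] along -104.0 F [-0.3  5.8 11.5] Fy 5.7
-107 15.31 [530.9 -58.2  22. ] along -106.0 F [ 0.2  6.  11.1] Fy 6.0
-109 15.56 [530.8 -60.1  22. ] along -108.0 F [ 0.8  5.6 11.3] Fy 5.6
-111 15.81 [530.6 -62.2  22. ] along -110.0 F [ 0.4  5.9 10.7] Fy 5.9
```

View pics/s3.png

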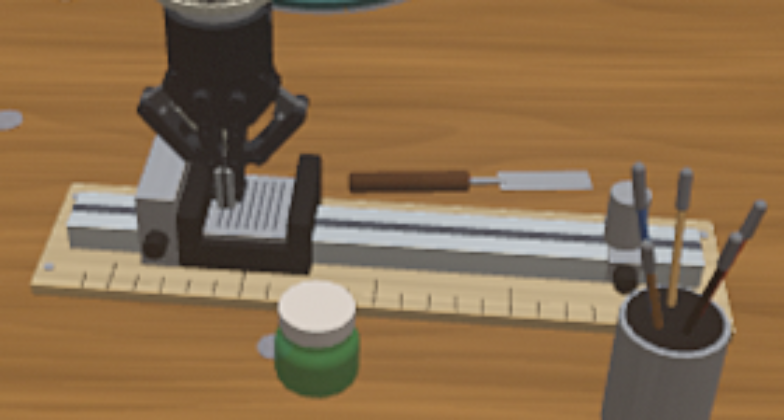

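The carriage (250,215 in the crop) rests against the block. It stopped after 92.4 mm, exactly the measured gap, with 6 N of sliding friction still pressing it home. I lift straight up and check.

Run:
```python
from h import *
s=st();p=s["position"]
for z in(26,34): arm.move_linear([p[0],p[1],z],speed=20);st(z)
arm.move_linear([p[0],p[1],180],speed=100);st()
arm.goto([300,500,260],Q);st()
pi,d=arm.get_image("top");P=cloud("top",d);cv2.imwrite("pics/t4.png",pi)
roi=np.zeros(d.shape,np.uint8);cv2.fillPoly(roi,[np.array([(206,172),(420,214),(411,268),(193,225)])],1)
for lo,hi,nm in((64,74,"wall70"),(77,90,"stops"),(45,62,"plate")):
    n,l,S,ce=cv2.connectedComponentsWithStats(((P[...,2]>lo)&(P[...,2]<hi)&(roi>0)).astype(np.uint8))
    for i in range(1,n):
        if S[i,4]>60: q=P[l==i];print(nm,S[i].tolist(),np.median(q,0).round(1),cv2.minAreaRect(q[:,:2].astype(np.float32)))
```

```text
15.86 [530.6 -62.2  22. ] along -110.0 F [ 0.5  5.7 10.6] Fy 5.7
26 16.24 [530.7 -62.1  26.3] along -110.0 F [-1.6  0.3  7.2] Fy 0.2
34 16.79 [530.6 -62.2  33.9] along -110.0 F [-0.3  0.4 -0.8] Fy 0.4
 18.4 [530.4 -62.2 179.5] along -110.1 F [ 0.   0.1 -0.2] Fy 0.1
 20.59 [300.9 499.3 259.9] along 432.5 F [ 1.  -0.5  0.8] Fy -0.4
wall70 [322, 200, 16, 40, 324] [533.5  -4.   69.6] ((534.356201171875, -3.930356025695801), (17.881114959716797, 88.57048034667969), 85.61109161376953)
wall70 [359, 207, 15, 41, 339] [527.2 -85.7  69.5] ((528.4194946289062, -85.73529052734375), (18.39592170715332, 89.55496215820312), 85.91484832763672)
stops [218, 190, 13, 13, 136] [552.6 234.3  81.4] ((552.5680541992188, 234.27017211914062), (27.006044387817383, 27.40000343322754), 17.03917694091797)
stops [368, 209, 20, 40, 536] [ 525.7 -109.1   81.7] ((526.7197265625, -109.60072326660156), (30.218358993530273, 84.58673858642578), 85.64447784423828)
plate [331, 204, 35, 44, 979] [530.3 -45.4  58.1] ((530.6043090820312, -47.83438491821289), (70.63816833496094, 89.29025268554688), 86.311279296875)
```

View pics/t4.png

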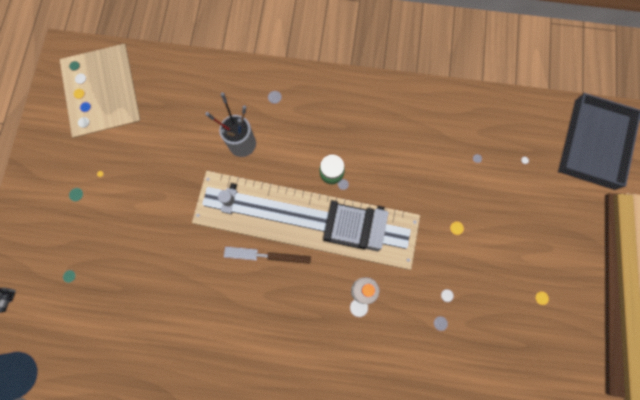

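The carriage centre is 65.0 mm from the block's origin, so they touch. The plate is back up at 58.1 mm and the bystanders are where they were, so I hand in.

```bash
python3 -c "
from bench import arm
print(arm.hand_in())"
```

```text
the job is handed in; nothing more can be done
None
```

The carriage is braked against the rectangular block (centre 65.0 mm from the block's origin, as required for contact), the plate has sprung back up, no bystander was moved, and the job was handed in at about 21 s of the 40 s allowed.

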